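Load the sprung scale with ring nuts to the gauge fork

TASK

Put the black ring nuts one at a time into the pan of the little sprung scale until the pan has sunk so far that its pointer comes to rest level with the open gap of the brass fork on the post. One nut may be enough or both may be needed: watch the pointer, and leave a nut that is not needed on the table. Do not shift the brass fork on its post, and leave the gear where it is.

Things in the scene. Friction and masses are not known exactly. Their poses are not given: they have to be found in the camera images.
- nut_a_center (a point): Black steel ring nut, an open ring 24 mm across and 16 mm high, about 28 g (two alike), standing on its flat face on a white parts mat 3 mm thick. This point is its centre, 8 mm above its underside; z up along its bore. Grasp it across the outside, from any side.
- nut_b_center (a point): Black steel ring nut, an open ring 24 mm across and 16 mm high, about 28 g (two alike), standing on its flat face on a white parts mat 3 mm thick. This point is its centre, 8 mm above its underside; z up along its bore. Grasp it across the outside, from any side.
- pan_floor (a point): Centre of the inner floor of the round aluminium pan (floor 96 mm wide; rim 8 mm high, 110 mm wide). Empty it stands at z 125 mm; it sinks about 18 mm per nut wherever the nut lies, at most 60, settling in 1 s. z up, +y to the post; two nuts fit 21 mm either side of the centre along x. A thin dark pointer runs along +y to 73 mm, its tip level with this point: this height is the pointer height.
- fork_gap (a point): Middle of the open gap of the C-shaped brass fork on a thin steel post (post 149 mm high, 96 mm from the pan centre; this point 77 mm from it). The gap is 26 mm high, 13 above and below this point. Fork height varies. z up, +y away from the pan. The pointer is in the gap when the pan floor is within 13 mm of this height; one or both nuts bring it within about 11 mm.
- gear_center (a point): Bystander on the same mat: a grey-brown toothed gear wheel, 30 mm across and 10 mm high with a small pale hub, flatter and wider than the nuts. This point is on its axis, 3 mm above its underside. Not to be used.
Things that resemble listed ones, but are neither listed nor needed, are in the scene too. What is shaped like the part that bears nut_b_center but blue, orange or purple is not meant.

How it is judged:
By the outcome, as a careful person would: the job done as asked, in the order asked, and still so for the second after the job is handed in, with the robot touching nothing.
It also fails if it takes over 58 s, if anything falls off the work surface, if the arm or the gripper's body presses on something with over 40 N, if the wrist force passes 120 N, or if a joint passes its speed limit or range.

ROBOT

A 7-joint arm with a two-finger parallel gripper is mounted at the origin on a cart in front of the work surface, level with it; the furniture and walls round the work are solid. World frame = base frame: x ahead of the robot, y to its left, z up, the work surface at z = 0. Lengths are in m, angles in rad, forces in N, time in s.
With the tool pointing down it reaches from about 0.4 to 0.85 m from the base axis. Payload 10.4 kg.
Tool frame: the origin (TCP) lies at the very end of the fingers, on their centre line; the grasp point (between the pads) lies 19 mm behind it; x points along the fingers, z is the direction in which the jaws open and shut, and the axes are right-handed (so a half turn about x gives the same grasp; the last joint's range is limited). The gripper opens to 85 mm and grips with 20 to 120 N. Pads are 22 mm wide; open, the fingers measure 114 mm over their backs; the gripper's body (76 mm by 85 mm) begins 54 mm behind the grasp point. The pads swing forward as they close: fully open they stand 13 mm farther back than shut.
Start: joints at [-1.231, 0.332, -0.065, 1.46, 0.022, 1.35, -0.088], TCP at [0.222, 0.584, 0.231] pointing down, gripper open.
Joint ranges: [-2.6, 2.6], [-0.5, 2.12], [-1.47, 1.34], [0.16, 2.42], [-1.27, 4.41], [0.06, 2.06], [-2.6, 2.6]. Speed limits (rad/s): [2.22, 2.22, 2.79, 2.79, 3.14, 3.14, 3.14].

INTERFACE

Orientations are given as a unit quaternion [x, y, z, w].
In Python, from workcell import readout, camera, manip gives the robot as it stands.
- The arm moves only by the shell command python3 -m inch 'ROWS' [FORCE]. ROWS is JSON, a list of rows, each a list of 3 entries, a list of its own where there are three numbers: the turn, a rotation vector about the tool's x, y, z in degrees, then the shift along the tool's x, y, z in mm, then the closure, from 0 (fully open) to 1 (shut). In form: [[[wx, wy, wz], [dx, dy, dz], hand], ...]. A call has 1 to 10 rows; each row is the pose to reach, as a shift and turn from the pose measured when the call began, along the tool's axes at that moment; what a row does not reach only later rows make up. A row lasts 1/8 s, in which the tool goes at most 62.5 mm and 10.7 degrees, less where a joint would pass 70% of its speed; a pose out of reach is approached as far as the arm can. A call with a gripper value outside its range is refused whole. The fingers move at their own pace and stop on an object; FORCE is the grip in N (left out, the last holds). Time passes only in rows, so rows that repeat a pose let the fingers close. It gives the time, the measured TCP pose, the force and the opening at its end, in the units of the state.
- readout.get_obs(): the state, without advancing time (a new reading comes with each control period).
- camera(name): name is "scene" or "top" or "wrist"; returns a dict with "pixels" (400x640x3 uint8, red, green, blue), "range_z" (400x640 float32, m along the optical axis (not along the pixel's ray), 0 where there is no reading), "intrinsics" (3x3 intrinsics, pixels), "dist" ([k1, k2, p1, p2, k3] as OpenCV has them; the pictures are not rectified), "extrinsics" (4x4, takes a point from world to camera coordinates); the wrist camera has in their place "T_tool_cam" (4x4, takes a point from camera to tool coordinates, whose origin is the TCP and whose axes are the tool frame's). Camera axes: x right, y down, z forward; pixel columns grow to the right and rows downward; lengths in m; the calibration is good to about 2 mm. A picture is of the moment at which its call begins: read the wrist's pose just before it.
- manip.hand_in(): hands the job in, once; it reports no verdict.
The state is a dict: "clock": time; "joint_pos": joint angles; "joint_velocities": joint speeds; "tau": joint torques, N m; "position": TCP position; "ee_rot": TCP orientation; "ft_force": force on the tool from outside, world axes, zero at the start; "torque": the same for the moment, N m; "grip_width": opening from 0.0 (shut) to 1.0 (fully open).
Only numpy, scipy, OpenCV 4.12 (cv2) and the standard library are available. Lean on these libraries where they do the work, as an engineer would, in place of code of your own. Each camera call takes 0.05 s, during which the arm holds its last target.

## Working session

There is one attempt and no reset: what is moved stays moved. The work goes in short steps, Python scripts to look and compute and a shell command to move; the robot and the scene stay as the last step left them, time stands still between calls to the robot, and variables do not carry over. Pictures are saved under pics/ and viewed, and the job is handed in when it is done.

```bash
ls; mkdir -p pics; cat > h.py <<'E'
import numpy as np, cv2
from workcell import readout, camera, manip
from scipy.spatial.transform import Rotation as R
def Twt():
    o=readout.get_obs(); T=np.eye(4); T[:3,:3]=R.from_quat(o["ee_rot"]).as_matrix(); T[:3,3]=o["position"]; return T
def grab(n):
    T=Twt(); c=camera(n)
    c["Twc"]=T@c["T_tool_cam"] if n=="wrist" else np.linalg.inv(c["extrinsics"])
    return c
def rays(c,uv):
    p=cv2.undistortPoints(np.array(uv,float).reshape(-1,1,2),c["intrinsics"],c["dist"]).reshape(-1,2)
    d=np.c_[p,np.ones(len(p))]@c["Twc"][:3,:3].T
    return c["Twc"][:3,3],d
def onplane(c,uv,z):
    o,d=rays(c,uv); return o+d*((z-o[2])/d[:,2])[:,None]
def pts(c,uv):
    uv=np.array(uv,int).reshape(-1,2); z=c["range_z"][uv[:,1],uv[:,0]]
    o,d=rays(c,uv); return o+d*z[:,None]
def save(c,name):
    cv2.imwrite("pics/"+name,c["pixels"][:,:,::-1])
E
python3 - <<'E'
from h import *
o=readout.get_obs(); print(o)
for n in ["scene","top","wrist"]:
    c=grab(n); save(c,n+"0.png"); np.savez("c_%s0.npz"%n,**c); print(n,c["Twc"][:3].round(3).tolist())
E
```

```text
pics
{'clock': 0.0, 'joint_pos': array([-1.23063493,  0.33287082, -0.0646853 ,  1.46096253,  0.02157414,
        1.3499057 , -0.08848585]), 'joint_velocities': array([ 3.88496076e-04, -1.78476391e-03,  4.97618113e-04, -1.82559777e-04,
       -5.44838225e-04,  3.41905566e-05,  3.43403868e-04]), 'tau': array([ 4.09346258e-04, -6.25444293e+01,  4.93446412e-02, -3.91611242e+01,
        1.62031059e-02,  9.70741734e-03, -4.95814299e-05]), 'position': array([0.22165415, 0.58396035, 0.23050642]), 'ee_rot': array([-0.4019139 ,  0.58240098,  0.40130297,  0.58157565]), 'ft_force': array([ 0.04706412, -0.17221266, -0.09347361]), 'torque': array([-0.02751516, -0.01440921,  0.01720223]), 'grip_width': 0.9996545796955746}
scene [[-0.719, -0.376, 0.585, -0.027], [-0.695, 0.376, -0.613, 0.523], [0.01, -0.847, -0.532, 0.556]]
top [[-0.027, -0.991, 0.129, 0.346], [-1.0, 0.028, 0.006, 0.018], [-0.01, -0.129, -0.992, 0.936]]
wrist [[0.356, 0.891, 0.281, 0.149], [0.934, -0.339, -0.109, 0.612], [-0.001, 0.302, -0.953, 0.375]]
```

View pics/scene0.png

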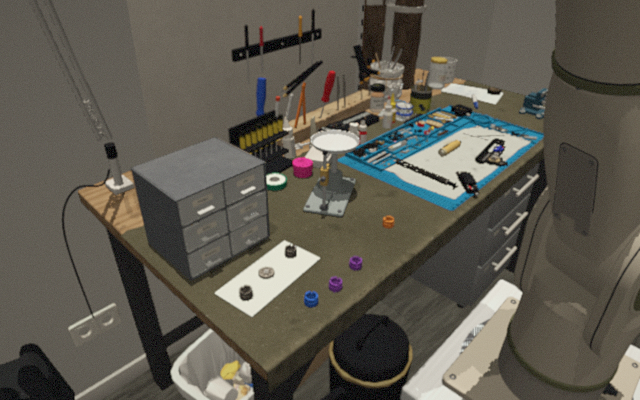

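View pics/top0.png

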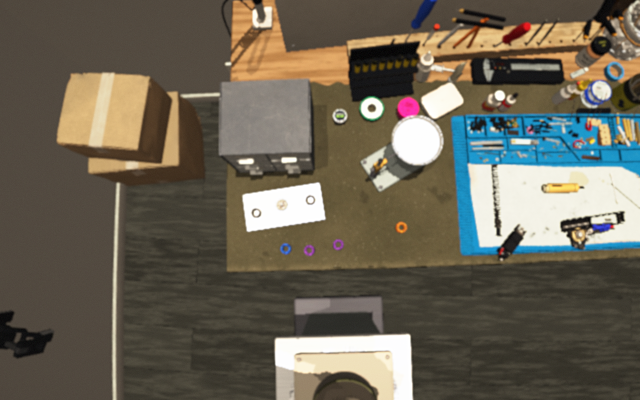

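View pics/wrist0.png

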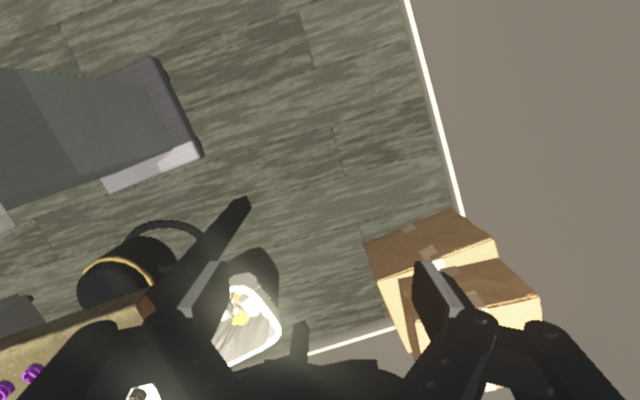

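The scene view shows two dark rings on the white mat, at (246,292) and (291,251), with the gear between them at (266,272). The pan is at (334,140) and the fork post near (325,175). In the top view the rings are at (256,213) and (310,200), the gear at (282,205) and the pan at (416,141). The blue, purple and orange rings at (285,249), (309,250), (338,244) and (401,227) are decoys. Next I'll enlarge and measure.

```bash
python3 - <<'E'
from h import *
t=dict(np.load("c_top0.npz")); s=dict(np.load("c_scene0.npz"))
a=cv2.resize(t["pixels"][100:260,230:450,::-1],None,fx=3.6,fy=3.6,interpolation=cv2.INTER_CUBIC)
cv2.imwrite("pics/topcrop.png",a)
b=cv2.resize(s["pixels"][120:320,200:370,::-1],None,fx=3,fy=3,interpolation=cv2.INTER_CUBIC)
cv2.imwrite("pics/scenecrop.png",b)
# dark rings on mat
g=cv2.cvtColor(t["pixels"],cv2.COLOR_RGB2HSV)
mat=(g[:,:,2]>150)&(g[:,:,1]<60)
sub=np.zeros_like(mat); sub[180:235,240:330]=1
n,l,st,ce=cv2.connectedComponentsWithStats((mat&sub).astype(np.uint8)); print(st[:4],ce[:4])
hull=cv2.convexHull(np.argwhere(l==1+np.argmax(st[1:,4]))[:,::-1].astype(np.int32))
m=np.zeros(mat.shape,np.uint8); cv2.fillConvexPoly(m,hull,1); m=cv2.erode(m,np.ones((3,3)))
d=((g[:,:,2]<150)&(m>0)).astype(np.uint8)
n,l,st,ce=cv2.connectedComponentsWithStats(d)
for i in range(1,n):
    if st[i,4]>15: print(st[i],ce[i].round(1),onplane(t,[ce[i]],0.012).round(4),onplane(t,[ce[i]],.019).round(4),"V",np.median(g[l==i][:,2]))
print("corners", onplane(t,hull.reshape(-1,2)[[0]],.003))
# pan depth
for uv in [(416,141),(405,130),(425,150),(416,125),(378,165),(385,170),(372,168)]:
    print(uv,pts(t,[uv]).round(4))
E
```

```text
[[     0      0    640    400 252947]
 [   242    182     84     50   3053]] [[319.93985301 199.41487347]
 [283.05732067 206.55289879]]
corners [[0.43100396 0.03389559 0.003     ]]
(416, 141) [[ 0.5817 -0.1695  0.1227]]
(405, 130) [[ 0.607  -0.147   0.1227]]
(425, 150) [[ 0.5605 -0.1872  0.1253]]
(416, 125) [[ 0.6176 -0.1717  0.1233]]
(378, 165) [[ 0.532  -0.0852  0.1169]]
(385, 170) [[ 0.544  -0.1157  0.0071]]
(372, 168) [[ 0.5299 -0.0741  0.0978]]
```

View pics/topcrop.png

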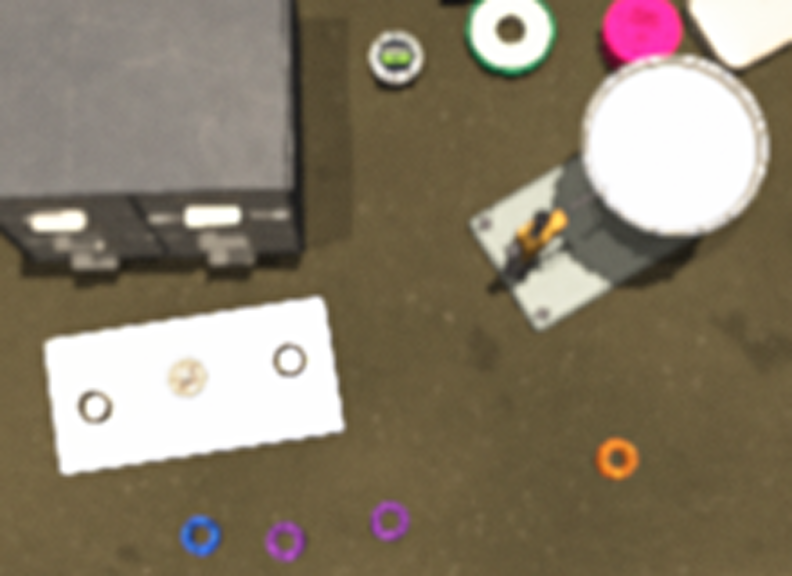

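View pics/scenecrop.png

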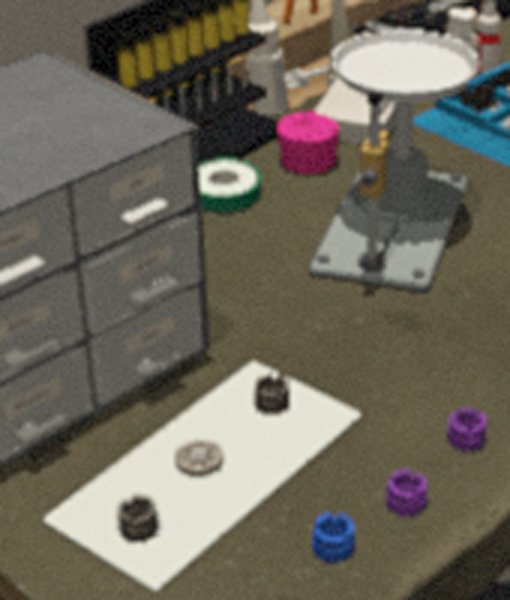

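The crops confirm two open black rings on the mat with the flat, grey-brown gear between them, so the rings are the nuts. The coloured rings lie off the mat. The brass fork sits on the post. My mask threshold was too strict, so I'll refine it and measure the pan and fork as well.

```bash
python3 - <<'E'
from h import *
t=dict(np.load("c_top0.npz")); s=dict(np.load("c_scene0.npz"))
for c,nm,roi in ((t,"top",(180,235,240,330)),(s,"scene",(238,315,210,325))):
    g=c["pixels"].min(2).astype(int)
    m0=np.zeros(g.shape,np.uint8); r=roi; m0[r[0]:r[1],r[2]:r[3]]=(g[r[0]:r[1],r[2]:r[3]]>(170 if nm=="top" else 140))
    n,l,st,ce=cv2.connectedComponentsWithStats(m0); k=1+np.argmax(st[1:,4])
    cs,_=cv2.findContours((l==k).astype(np.uint8),cv2.RETR_EXTERNAL,cv2.CHAIN_APPROX_NONE)
    hull=cv2.convexHull(max(cs,key=cv2.contourArea))
    q=cv2.approxPolyDP(hull,5,True).reshape(-1,2); print(nm,"mat",q.tolist(),onplane(c,q,.003).round(3).tolist())
    m=np.zeros(g.shape,np.uint8); cv2.fillConvexPoly(m,hull,1); m=cv2.erode(m,np.ones((3,3)))
    d=((g<(190 if nm=="top" else 130))&(m>0)).astype(np.uint8)
    n,l,st,ce=cv2.connectedComponentsWithStats(d)
    for i in range(1,n):
        if st[i,4]>8:
            uv=[st[i,0]+(st[i,2]-1)/2,st[i,1]+(st[i,3]-1)/2]
            print(nm,st[i],onplane(c,[ce[i]],.011 if nm=="scene" else .016).round(4).tolist(),onplane(c,[uv],.011 if nm=="scene" else .016).round(4).tolist())
# pan: bright disc in top
g=t["pixels"].min(2); m=np.zeros(g.shape,np.uint8); m[112:170,388:448]=g[112:170,388:448]>225
cs,_=cv2.findContours(m,cv2.RETR_EXTERNAL,cv2.CHAIN_APPROX_NONE); cc=max(cs,key=cv2.contourArea)
e=cv2.fitEllipse(cc); print("pan",e,onplane(t,[e[0]],.125).round(4))
x,y=np.meshgrid(np.arange(392,442),np.arange(112,170)); P=pts(t,np.c_[x.ravel(),y.ravel()])
k=(P[:,2]>.11)&(P[:,2]<.145); print("pan depth extents",k.sum(),P[k].min(0),P[k].max(0),np.median(P[k],0))
# brass
for c,nm in ((t,"top"),(s,"scene")):
    h=cv2.cvtColor(c["pixels"],cv2.COLOR_RGB2HSV)
    m=((h[:,:,0]>10)&(h[:,:,0]<30)&(h[:,:,1]>130)&(h[:,:,2]>90))
    z=np.zeros_like(m); 
    if nm=="top": z[150:185,360:392]=1
    else: z[145:215,312:335]=1
    m&=z; yx=np.argwhere(m); P=pts(c,yx[:,::-1]); print(nm,len(yx),yx.min(0),yx.max(0)); 
    for a,b in zip(yx,P): print(a.tolist(),b.round(3).tolist(),end=" ")
    print()
E
```

```text
top mat [[319, 183], [324, 219], [247, 230], [244, 194]] [[0.517, 0.046, 0.003], [0.429, 0.036, 0.003], [0.407, 0.223, 0.003], [0.495, 0.23, 0.003]]
top [306 195   9  10  43] [[0.4746, 0.0692, 0.016]] [[0.4752, 0.0684, 0.016]]
top [277 200   9   9  35] [[0.4658, 0.1373, 0.016]] [[0.4663, 0.1381, 0.016]]
top [252 208   9  10  45] [[0.4469, 0.1989, 0.016]] [[0.4475, 0.1985, 0.016]]
scene mat [[319, 257], [254, 314], [215, 293], [284, 240]] [[0.431, 0.034, 0.003], [0.405, 0.216, 0.003], [0.491, 0.233, 0.003], [0.517, 0.045, 0.003]]
scene [285 245  11  13 125] [[0.475, 0.0682, 0.011]] [[0.4759, 0.0676, 0.011]]
scene [259 268  15  11  90] [[0.4602, 0.1423, 0.011]] [[0.4605, 0.1414, 0.011]]
scene [240 286  13  15 164] [[0.4461, 0.1995, 0.011]] [[0.4457, 0.1991, 0.011]]
pan ((416.1864013671875, 140.8970947265625), (43.843292236328125, 45.84900665283203), 121.39956665039062) [[ 0.5812 -0.1694  0.125 ]]
pan depth extents 1920 [ 0.52998377 -0.22316982  0.1199127 ] [ 0.63558046 -0.11496279  0.13540922] [ 0.58399082 -0.17161776  0.12482267]
top 75 [158 374] [169 387]
[158, 385] [0.548, -0.102, 0
[... 4444 characters left out ...]
0.526, -0.081, 0.097] [176, 326] [0.526, -0.084, 0.096] [178, 326] [0.524, -0.083, 0.092] [180, 326] [0.524, -0.083, 0.088] [181, 325] [0.526, -0.082, 0.085] [181, 326] [0.524, -0.083, 0.085] [182, 321] [0.533, -0.077, 0.081] [182, 324] [0.528, -0.081, 0.081] [182, 325] [0.527, -0.083, 0.081] [182, 326] [0.526, -0.085, 0.081] [183, 321] [0.533, -0.078, 0.078] [183, 322] [0.531, -0.078, 0.079] [183, 323] [0.532, -0.082, 0.077] [183, 324] [0.526, -0.079, 0.081] [183, 325] [0.526, -0.083, 0.079] [183, 326] [0.526, -0.085, 0.079] [184, 321] [0.532, -0.076, 0.077] [184, 322] [0.531, -0.079, 0.076] [184, 323] [0.53, -0.081, 0.076] [184, 324] [0.526, -0.079, 0.079] [184, 325] [0.527, -0.084, 0.076]
```

```bash
cat >> h.py <<'E'
def go(target, jaw=None):
    """shift (mm) & turn (deg) in present tool axes to reach TCP target, pointing down with jaw dir"""
    T=Twt(); Rm=T[:3,:3]
    sh=Rm.T@(np.array(target)-T[:3,3])*1000
    out=[None,sh.round(1).tolist()]
    if jaw is not None:
        best=None
        for s in (1,-1):
            z=s*np.array([jaw[0],jaw[1],0]); z/=np.linalg.norm(z); x=np.array([0,0,-1.]); y=np.cross(z,x)
            rv=R.from_matrix(Rm.T@np.c_[x,y,z]).as_rotvec(degrees=True)
            if best is None or np.linalg.norm(rv)<np.linalg.norm(best): best=rv
        out[0]=best.round(1).tolist()
    o=readout.get_obs()
    print("t",round(o["clock"],2),"pos",o["position"].round(4).tolist(),"f",o["ft_force"].round(1).tolist(),"w",round(o["grip_width"],3),"turn/shift",out)
E
python3 - <<'E'
from h import *
t=dict(np.load("c_top0.npz"))
for uv in [(225,90),(308,90),(265,130),(265,158),(308,160),(225,155),(265,172),(300,172),(240,172)]: print(uv,pts(t,[uv]).round(3).tolist())
print(Twt().round(3))
go((0.4465,0.1992,0.15),(-.52,.86)); go((0.475,0.0685,0.15),(-.52,.86))
E
```

```text
(225, 90) [[0.691, 0.234, 0.171]]
(308, 90) [[0.708, 0.063, 0.116]]
(265, 130) [[0.6, 0.15, 0.171]]
(265, 158) [[0.553, 0.157, 0.125]]
(308, 160) [[0.55, 0.066, 0.105]]
(225, 155) [[0.55, 0.232, 0.17]]
(265, 172) [[0.55, 0.179, -0.002]]
(300, 172) [[0.543, 0.091, 0.018]]
(240, 172) [[0.552, 0.242, -0.002]]
[[-0.    -0.935  0.355  0.222]
 [-0.001  0.355  0.935  0.584]
 [-1.    -0.    -0.001  0.231]
 [ 0.     0.     0.     1.   ]]
t 0.15 pos [0.2217, 0.5841, 0.2307] f [0.1, 0.0, -0.4] w 1.0 turn/shift [[-51.9, -0.1, -0.0], [81.0, -346.7, -279.9]]
t 0.15 pos [0.2217, 0.5841, 0.2307] f [0.1, 0.0, -0.4] w 1.0 turn/shift [[-51.9, -0.1, -0.0], [81.2, -419.8, -392.0]]
```

```bash
python3 -m inch '[[[13,0,0],[0,-42,-39],0.45],[[26,0,0],[0,-84,-78],0.45],[[39,0,0],[0,-126,-118],0.45],[[52,0,0],[0,-168,-157],0.45],[[65,0,0],[0,-210,-196],0.45],[[78,0,0],[0,-252,-235],0.45],[[91,0,0],[0,-294,-274],0.45],[[104,0,0],[20,-336,-313],0.45],[[117,0,0],[40,-378,-352],0.45],[[128.1,0,0],[60,-420,-392],0.45]]' 30
python3 - <<'E'
from h import *
go((0.475,0.0685,0.15),(-.52,.86)); print(readout.get_obs()["joint_pos"].round(2))
E
```

```text
clock: 1.4
position: [0.4757, 0.0668, 0.1707]
ee_rot: [0.233, 0.667, -0.234, 0.668]
ft_force: [1.0, 0.6, 0.7]
grip_width: 0.551
t 1.4 pos [0.4757, 0.0668, 0.1707] f [1.0, 0.6, 0.7] w 0.551 turn/shift [[20.3, 0.0, 0.0], [20.7, 0.9, -1.6]]
[-0.69  0.05  0.48  1.93 -0.02  1.17 -0.88]
```

```bash
python3 -m inch '[[[10,0,0],[20,0.9,-1.6],0.45],[[20.3,0,0],[40,0.9,-1.6],0.45],[[20.3,0,0],[50,0.9,-1.6],0.45],[[20.3,0,0],[50,0.9,-1.6],0.45]]'
python3 - <<'E'
from h import *
go((0.475,0.0685,0.006),(-.52,.86)); print(readout.get_obs()["joint_pos"].round(2))
c=grab("wrist"); save(c,"w1.png"); np.savez("c_w1.npz",**c)
E
```

```text
clock: 1.9
position: [0.4747, 0.0685, 0.1204]
ee_rot: [0.346, 0.617, -0.347, 0.617]
ft_force: [0.7, -0.3, 0.3]
grip_width: 0.551
t 1.9 pos [0.4747, 0.0685, 0.1204] f [0.7, -0.3, 0.3] w 0.551 turn/shift [[0.2, 0.0, 0.1], [114.4, 0.4, 0.1]]
[-0.7   0.11  0.49  1.99 -0.06  1.06 -1.21]
```

View pics/w1.png

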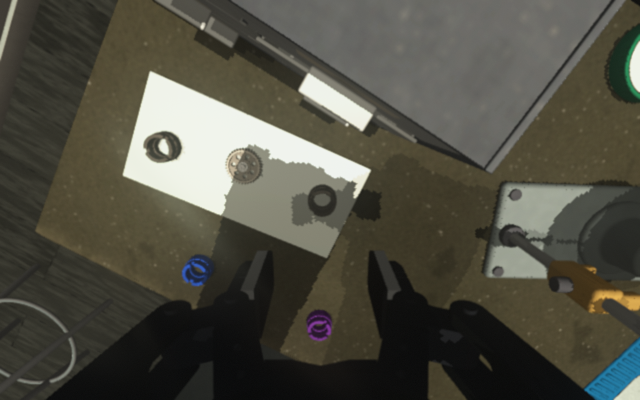

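The wrist view shows nut b at (321,200), centred between the fingers and in their shadow. The gear is at (243,165) and nut a at (162,147). I'll confirm both nut positions from this view.

```bash
python3 - <<'E'
from h import *
c=dict(np.load("c_w1.npz")); g=c["pixels"].max(2)
for (u,v,th) in ((321,200,65),(162,147,110)):
    m=np.zeros(g.shape,np.uint8); m[v-20:v+21,u-22:u+23]=g[v-20:v+21,u-22:u+23]<th
    n,l,st,ce=cv2.connectedComponentsWithStats(m); k=1+np.argmax(st[1:,4])
    uv=[st[k,0]+(st[k,2]-1)/2,st[k,1]+(st[k,3]-1)/2]
    print(st[k],uv,onplane(c,[uv],.011).round(4).tolist(),onplane(c,[ce[k]],.011).round(4).tolist())
E
```

```text
[308 185  29  32 530] [np.float64(322.0), np.float64(200.5)] [[0.4743, 0.0675, 0.011]] [[0.474, 0.0674, 0.011]]
[146 132  35  29 584] [np.float64(163.0), np.float64(146.0)] [[0.4472, 0.1998, 0.011]] [[0.4471, 0.1993, 0.011]]
```

```bash
python3 -m inch '[[[0,0,0],[40,0.4,0],0.45],[[0,0,0],[80,0.4,0],0.45],[[0,0,0],[105,0.4,0],0.45],[[0,0,0],[114,0.4,0],0.45],[[0,0,0],[114,0.4,0],0.45],[[0,0,0],[114,0.4,0],0.9],[[0,0,0],[114,0.4,0],0.9],[[0,0,0],[114,0.4,0],0.9],[[0,0,0],[114,0.4,0],0.9]]' 30
python3 - <<'E'
from h import *
go((0.475,0.0685,0.2),(-.52,.86))
E
```

```text
clock: 3.08
position: [0.4764, 0.0691, 0.0082]
ee_rot: [0.347, 0.616, -0.346, 0.617]
ft_force: [-1.4, 0.1, 6.7]
grip_width: 0.248
t 3.08 pos [0.4764, 0.0691, 0.0082] f [-1.4, 0.1, 6.7] w 0.248 turn/shift [[0.2, 0.0, -0.1], [-191.8, -1.1, -0.1]]
```

```bash
python3 -m inch '[[[0,0,0],[-1,0,0],0.9],[[0,0,0],[-3,0,0],0.9],[[0,0,0],[-50,0,0],0.9],[[0,0,0],[-110,0,0],0.9],[[0,0,0],[-170,0,0],0.9],[[0,0,0],[-182,0,0],0.9],[[0,0,0],[-182,0,0],0.9]]'
python3 - <<'E'
from h import *
go((0.563,-0.180,0.2),(-.52,.86)); go((0.599,-0.158,0.2),(-.52,.86))
c=grab("wrist"); save(c,"w2.png"); np.savez("c_w2.npz",**c)
E
```

```text
clock: 3.95
position: [0.4762, 0.0692, 0.1905]
ee_rot: [0.347, 0.616, -0.345, 0.617]
ft_force: [-0.3, -0.5, -1.2]
grip_width: 0.251
t 3.95 pos [0.4762, 0.0692, 0.1905] f [-0.3, -0.5, -1.2] w 0.251 turn/shift [[0.2, 0.0, -0.2], [-9.5, -55.6, 257.9]]
t 3.95 pos [0.4762, 0.0692, 0.1905] f [-0.3, -0.5, -1.2] w 0.251 turn/shift [[0.2, 0.0, -0.2], [-9.4, -13.4, 257.9]]
```

View pics/w2.png

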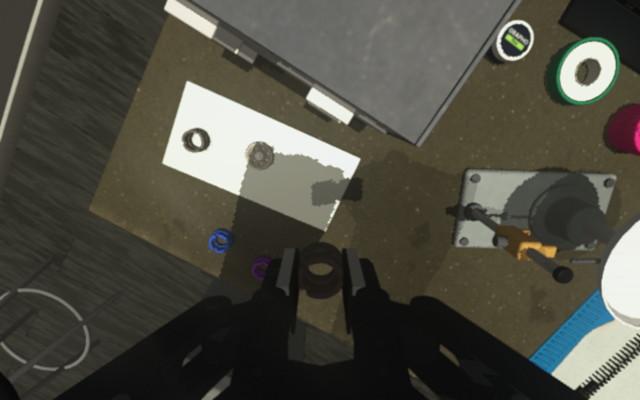

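The nut is held at (322,265) and the mat spot is empty. I'll carry it over the pan.

```bash
python3 -m inch '[[[0,0,0],[-5,-2,45],0.9],[[0,0,0],[-10,-4,90],0.9],[[0,0,0],[-10,-6,135],0.9],[[0,0,0],[-10,-8,180],0.9],[[0,0,0],[-10,-10,220],0.9],[[0,0,0],[-10,-11,245],0.9],[[0,0,0],[-10,-12,258],0.9],[[0,0,0],[-10,-12,258],0.9],[[0,0,0],[-10,-12,258],0.9]]'
python3 - <<'E'
from h import *
go((0.600,-0.158,0.133),(-.52,.86))
c=grab("wrist"); save(c,"w3.png"); np.savez("c_w3.npz",**c)
E
```

```text
clock: 5.12
position: [0.5993, -0.1563, 0.1989]
ee_rot: [0.346, 0.617, -0.345, 0.617]
ft_force: [0.3, 0.2, 0.6]
grip_width: 0.25
t 5.12 pos [0.5993, -0.1563, 0.1989] f [0.3, 0.2, 0.6] w 0.25 turn/shift [[0.3, -0.0, -0.0], [65.9, -0.3, 1.8]]
```

View pics/w3.png

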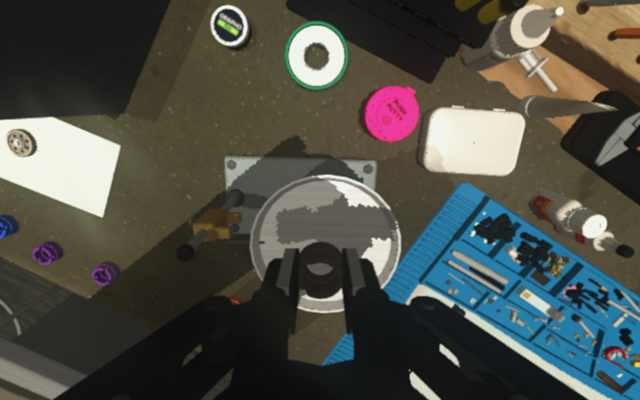

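The nut at (322,268) hangs over the pan, whose rim is centred near (325,243), with its far side clear. I'll check the pan centre once more from this view.

```bash
python3 - <<'E'
from h import *
c=dict(np.load("c_w3.npz"))
print(onplane(c,[(325,243),(252,240),(399,240),(325,177)],.133).round(4).tolist())
x,y=np.meshgrid(np.arange(245,405,2),np.arange(170,262,2)); P=pts(c,np.c_[x.ravel(),y.ravel()])
k=(P[:,2]>.128)&(P[:,2]<.14); Q=P[k]
A=np.c_[2*Q[:,:2],np.ones(len(Q))]; s=np.linalg.lstsq(A,(Q[:,:2]**2).sum(1),rcond=None)[0]; print(len(Q),s[:2],np.sqrt(s[2]+s[0]**2+s[1]**2))
E
```

```text
[[0.584, -0.1687, 0.133], [0.5584, -0.1223, 0.133], [0.6139, -0.2132, 0.133], [0.6256, -0.143, 0.133]]
421 [ 0.58217232 -0.16999087] 0.05111948716878582
```

```bash
python3 -m inch '[[[0,0,0],[30,0,1.5],0.9],[[0,0,0],[55,0,1.5],0.9],[[0,0,0],[65,0,1.5],0.9],[[0,0,0],[65.5,0,1.5],0.9],[[0,0,0],[65.5,0,1.5],0.9],[[0,0,0],[65.5,0,1.5],0.6],[[0,0,0],[65.5,0,1.5],0.6],[[0,0,0],[65.5,0,1.5],0.6]]'
python3 - <<'E'
from h import *
go((0.600,-0.158,0.133),(-.52,.86))
c=grab("wrist"); save(c,"w4.png"); np.savez("c_w4.npz",**c)
E
```

```text
clock: 6.18
position: [0.6003, -0.1574, 0.1339]
ee_rot: [0.346, 0.617, -0.345, 0.617]
ft_force: [-0.2, -0.4, 0.9]
grip_width: 0.4
t 6.17 pos [0.6003, -0.1574, 0.1339] f [-0.2, -0.4, 0.9] w 0.4 turn/shift [[0.3, -0.0, -0.1], [0.9, -0.6, 0.3]]
```

View pics/w4.png

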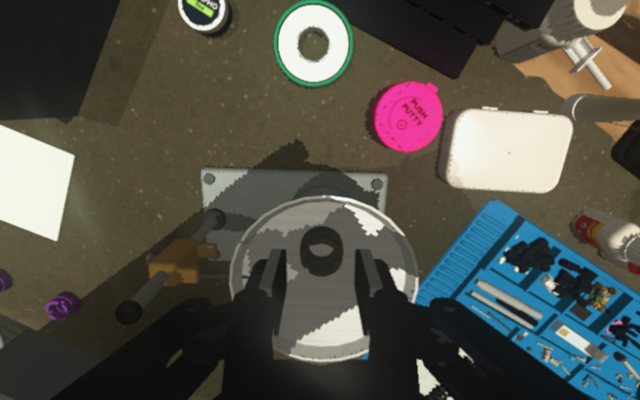

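The nut is released in the pan at (321,250). I'll retreat upwards and head for nut a while the scale settles, then read the pointer.

```bash
python3 -m inch '[[[0,0,0],[-30,0,0],0.6],[[0,0,0],[-66,0,0],0.6],[[0,0,0],[-66,0,-40],0.6],[[0,0,0],[-66,0,-90],0.6],[[0,0,0],[-66,0,-145],0.6],[[0,0,0],[-66,0,-200],0.5],[[0,0,0],[-66,0,-250],0.45],[[0,0,0],[-66,0,-250],0.45]]'
python3 - <<'E'
from h import *
go((0.4468,0.1995,0.12),(-.52,.86))
for n in ("scene","top","wrist"):
    c=grab(n); save(c,n+"5.png"); np.savez("c_%s5.npz"%n,**c)
    if n=="scene": cv2.imwrite("pics/s5crop.png",cv2.resize(c["pixels"][120:230,270:390,::-1],None,fx=6,fy=5,interpolation=cv2.INTER_CUBIC))
    if n=="top":
        print([pts(c,[p])[0,2].round(4) for p in [(416,141),(410,135),(405,145),(416,150),(422,130)]])
        cv2.imwrite("pics/t5crop.png",cv2.resize(c["pixels"][100:200,350:450,::-1],None,fx=6,fy=6,interpolation=cv2.INTER_CUBIC))
E
```

```text
clock: 7.22
position: [0.4683, 0.0592, 0.2001]
ee_rot: [0.345, 0.618, -0.343, 0.618]
ft_force: [0.7, -1.1, 1.0]
grip_width: 0.546
t 7.22 pos [0.4683, 0.0592, 0.2001] f [0.7, -1.1, 1.0] w 0.546 turn/shift [[0.6, -0.1, -0.1], [80.5, 55.5, -130.4]]
[np.float64(0.1058), np.float64(0.1053), np.float64(0.1051), np.float64(0.108), np.float64(0.1079)]
```

View pics/s5crop.png

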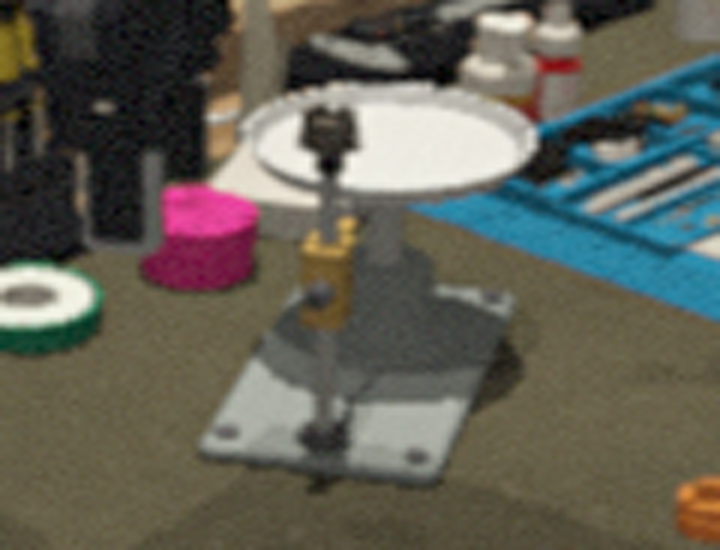

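View pics/t5crop.png

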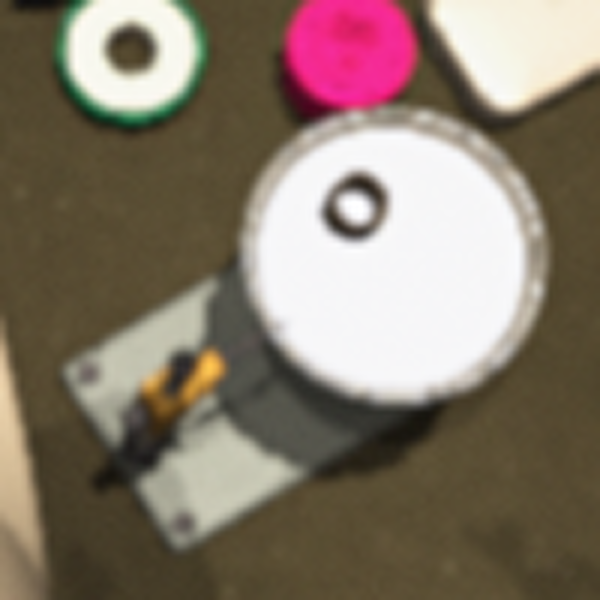

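View pics/wrist5.png

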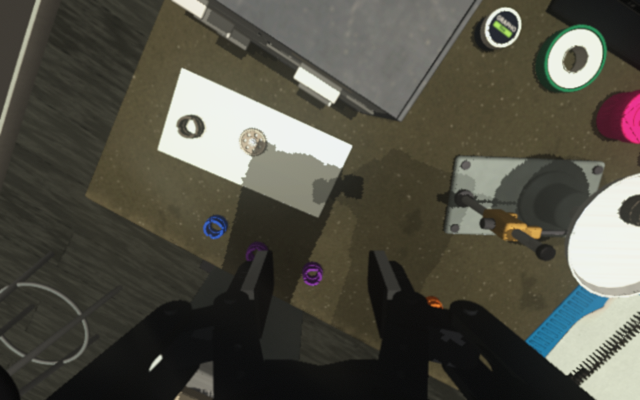

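```bash
python3 - <<'E'
from h import *
s=dict(np.load("c_scene5.npz")); w=dict(np.load("c_wrist5.npz")); w3=dict(np.load("c_w3.npz"))
print("scene fork column x=324..326 depth z:")
for v in range(160,192): print(v,[pts(s,[(u,v)])[0].round(3).tolist() for u in (322,325)],s["pixels"][v,325].tolist())
A=cv2.resize(w["pixels"][180:280,440:580,::-1],None,fx=5,fy=5,interpolation=cv2.INTER_CUBIC); cv2.imwrite("pics/w5crop.png",A)
g=w["pixels"]; h=cv2.cvtColor(g,cv2.COLOR_RGB2HSV)
m=(h[:,:,0]>8)&(h[:,:,0]<30)&(h[:,:,1]>130); m[:,:470]=0;m[:,560:]=0;m[:200]=0;m[260:]=0
yx=np.argwhere(m); P=pts(w,yx[:,::-1]); print(len(P),np.histogram(P[:,2],bins=np.arange(.06,.13,.003)))
E
```

```text
scene fork column x=324..326 depth z:
160 [[0.68, -0.237, 0.022], [0.531, -0.086, 0.131]] [107, 106, 98]
161 [[0.675, -0.232, 0.023], [0.531, -0.086, 0.128]] [99, 97, 93]
162 [[0.677, -0.234, 0.018], [0.53, -0.085, 0.127]] [97, 97, 94]
163 [[0.675, -0.232, 0.016], [0.529, -0.085, 0.125]] [89, 87, 80]
164 [[0.677, -0.234, 0.012], [0.531, -0.087, 0.121]] [99, 93, 85]
165 [[0.676, -0.233, 0.01], [0.53, -0.085, 0.12]] [99, 97, 87]
166 [[0.543, -0.09, 0.111], [0.53, -0.085, 0.117]] [100, 98, 91]
167 [[0.537, -0.084, 0.113], [0.53, -0.086, 0.115]] [97, 92, 85]
168 [[0.536, -0.083, 0.111], [0.533, -0.089, 0.11]] [114, 100, 74]
169 [[0.533, -0.079, 0.112], [0.53, -0.086, 0.11]] [150, 124, 68]
170 [[0.532, -0.079, 0.11], [0.525, -0.08, 0.112]] [179, 144, 77]
171 [[0.532, -0.079, 0.107], [0.527, -0.082, 0.108]] [135, 108, 59]
172 [[0.531, -0.078, 0.106], [0.526, -0.081, 0.106]] [105, 84, 45]
173 [[0.532, -0.079, 0.103], [0.528, -0.083, 0.103]] [107, 85, 45]
174 [[0.533, -0.08, 0.1], [0.527, -0.083, 0.101]] [111, 88, 46]
175 [[0.532, -0.079, 0.098], [0.528, -0.083, 0.098]] [114, 92, 53]
176 [[0
[... 674 characters left out ...]
7, 0.016], [0.53, -0.087, 0.069]] [89, 85, 74]
187 [[0.591, -0.143, 0.017], [0.531, -0.087, 0.066]] [83, 84, 79]
188 [[0.589, -0.141, 0.016], [0.53, -0.087, 0.064]] [88, 87, 85]
189 [[0.585, -0.137, 0.017], [0.53, -0.087, 0.061]] [90, 90, 83]
190 [[0.536, -0.084, 0.058], [0.53, -0.088, 0.058]] [90, 90, 84]
191 [[0.536, -0.084, 0.055], [0.529, -0.086, 0.057]] [88, 89, 83]
853 (array([  0,   0,   0,   0,   0,   4,  46,  26,  21,  26,  22,  29,  39,
        46,  53,  59,  90, 370,  10,   0,   0,   1,   0]), array([0.06 , 0.063, 0.066, 0.069, 0.072, 0.075, 0.078, 0.081, 0.084,
       0.087, 0.09 , 0.093, 0.096, 0.099, 0.102, 0.105, 0.108, 0.111,
       0.114, 0.117, 0.12 , 0.123, 0.126, 0.129]))
```

View pics/w5crop.png

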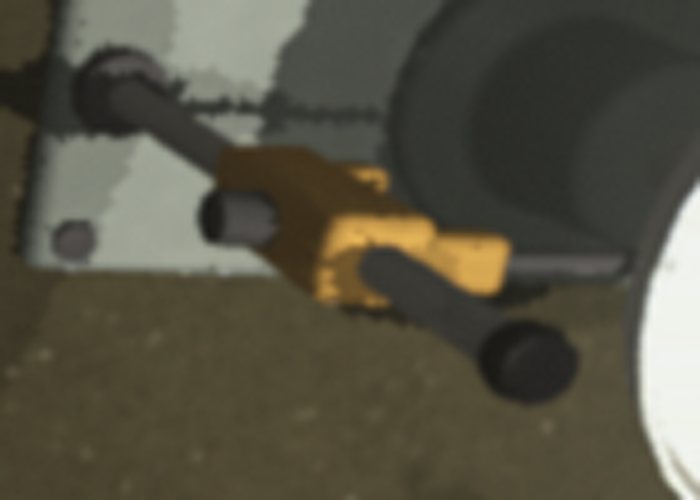

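Both views put the fork's body at z 0.074–0.111, so the gap centre is about 0.0925. The pan floor and pointer now read about 0.106, level with the upper arm (crop (570,265)) and not with the gap. The second nut should bring it to about 0.088, inside the gap, so it is needed.

```bash
python3 -m inch '[[[0,0,0],[10,20,-50],0.45],[[0,0,0],[30,40,-100],0.45],[[0,0,0],[60,55,-130],0.45],[[0.6,0,0],[90,55.5,-130.4],0.45],[[0.6,0,0],[90,55.5,-130.4],0.45],[[0.6,0,0],[90,55.5,-130.4],0.45]]'
python3 - <<'E'
from h import *
w=dict(np.load("c_wrist5.npz")); print("pointer",pts(w,[(550,233),(548,233),(552,233),(555,233),(560,233)]).round(4).tolist())
go((0.447,0.1995,0.007),(-.52,.86))
c=grab("wrist"); save(c,"w6.png"); g=c["pixels"].max(2)
m=np.zeros(g.shape,np.uint8); m[150:250,280:370]=g[150:250,280:370]<65
n,l,st,ce=cv2.connectedComponentsWithStats(m)
for k in range(1,n):
    if st[k,4]>100: uv=[st[k,0]+(st[k,2]-1)/2,st[k,1]+(st[k,3]-1)/2]; print(st[k],onplane(c,[uv],.011).round(4).tolist())
c=grab("top"); print([pts(c,[p])[0,2].round(4) for p in [(416,141),(410,145),(405,145),(416,150),(422,140)]])
E
```

```text
clock: 8.12
position: [0.4509, 0.1944, 0.1113]
ee_rot: [0.351, 0.614, -0.349, 0.615]
ft_force: [-0.3, -1.2, -0.1]
grip_width: 0.545
pointer [[0.5475, -0.1128, 0.1109], [0.5466, -0.1116, 0.1107], [0.5484, -0.115, 0.11], [0.5496, -0.1164, 0.1108], [0.5518, -0.1205, 0.1102]]
t 8.12 pos [0.4509, 0.1944, 0.1113] f [-0.3, -1.2, -0.1] w 0.545 turn/shift [[-0.5, 0.0, -0.2], [104.3, -1.0, -6.4]]
[280 167   9  23 105] [[0.4539, 0.2304, 0.011]]
[299 190  28  31 357] [[0.446, 0.1997, 0.011]]
[280 238  31  12 203] [[0.409, 0.1953, 0.011]]
[np.float64(0.1078), np.float64(0.1066), np.float64(0.1068), np.float64(0.1077), np.float64(0.1051)]
```

View pics/w6.png

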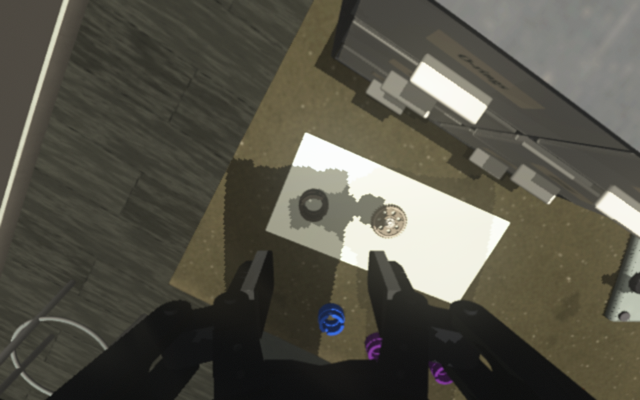

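Nut a is at (313,205), measured at (0.446,0.1997), with the gear clear at (389,220). I'll align over the nut first, then go down.

```bash
python3 -m inch '[[[0,0,0],[20,-1,-6.4],0.5],[[0,0,0],[50,-1,-6.4],0.5],[[0,0,0],[80,-1,-6.4],0.5],[[0,0,0],[98,-1,-6.4],0.5],[[0,0,0],[103.5,-1,-6.4],0.5],[[0,0,0],[103.5,-1,-6.4],0.9],[[0,0,0],[103.5,-1,-6.4],0.9],[[0,0,0],[103.5,-1,-6.4],0.9],[[0,0,0],[103.5,-1,-6.4],0.9]]' 30
python3 -m inch '[[[0,0,0],[-1,0,0],0.9],[[0,0,0],[-3,0,0],0.9],[[0,0,0],[-45,0,0],0.9],[[0,0,0],[-100,0,0],0.9],[[0,0,0],[-155,0,0],0.9],[[0,0,0],[-182,0,0],0.9],[[0,0,0],[-182,0,0],0.9]]'
python3 - <<'E'
from h import *
go((0.564,-0.181,0.2),(-.52,.86))
c=grab("wrist"); save(c,"w7.png")
E
```

```text
clock: 9.35
position: [0.4478, 0.2005, 0.0091]
ee_rot: [0.352, 0.614, -0.348, 0.615]
ft_force: [-1.0, -0.9, 5.9]
grip_width: 0.246
clock: 10.22
position: [0.4479, 0.2005, 0.1931]
ee_rot: [0.353, 0.613, -0.347, 0.616]
ft_force: [0.1, 0.2, -0.9]
grip_width: 0.244
t 10.22 pos [0.4479, 0.2005, 0.1931] f [0.1, 0.2, -0.9] w 0.244 turn/shift [[-0.4, -0.1, -0.6], [-8.2, -95.0, 387.3]]
```

View pics/w7.png

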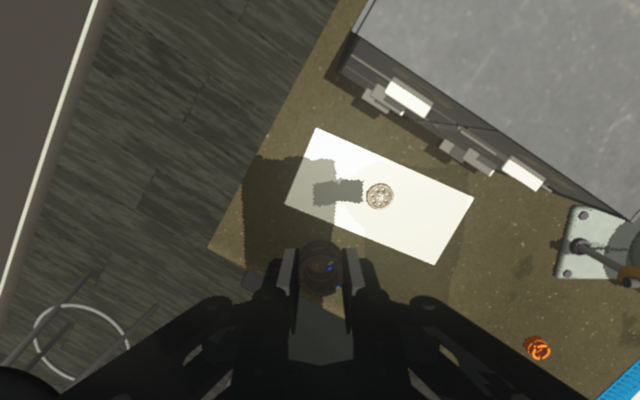

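Nut a is held at (321,265) and the gear is still at (380,196). I'll carry the nut over the other half of the pan.

```bash
python3 -m inch '[[[0,0,0],[-5,-10,45],0.9],[[0,0,0],[-8,-22,90],0.9],[[0,0,0],[-8,-33,135],0.9],[[0,0,0],[-8,-44,180],0.9],[[0,0,0],[-8,-56,230],0.9],[[0,0,0],[-8,-68,280],0.9],[[0,0,0],[-8,-80,325],0.9],[[0,0,-0.6],[-8,-90,365],0.9],[[0,0,-0.6],[-8,-95,387],0.9],[[0,0,-0.6],[-8,-95,387],0.9]]'
python3 -m inch '[[[0,0,0],[0,0,0],0.9]]' >/dev/null
python3 - <<'E'
from h import *
go((0.564,-0.181,0.115),(-.52,.86))
c=grab("wrist"); save(c,"w8.png")
c=grab("top"); print([pts(c,[p])[0,2].round(4) for p in [(416,141),(410,145),(405,145),(422,140)]])
E
```

```text
clock: 11.52
position: [0.5621, -0.1831, 0.1967]
ee_rot: [0.349, 0.616, -0.353, 0.612]
ft_force: [-1.1, -0.1, 0.0]
grip_width: 0.245
t 11.65 pos [0.5617, -0.1821, 0.1956] f [-0.1, 0.8, -0.3] w 0.245 turn/shift [[-0.6, -0.1, 0.5], [80.6, 3.2, 0.4]]
[np.float64(0.2931), np.float64(0.1067), np.float64(0.108), np.float64(0.29)]
```

View pics/w8.png

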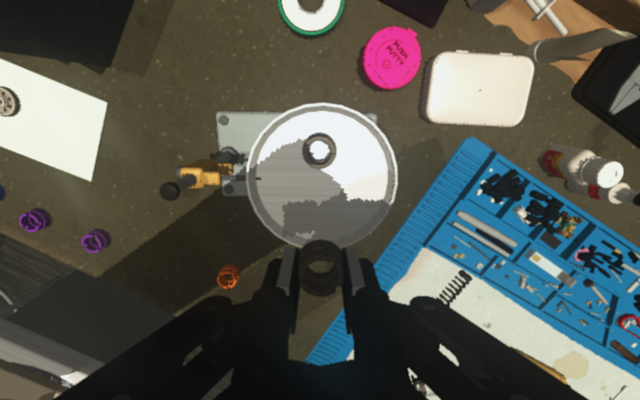

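```bash
python3 -m inch '[[[0,0,0],[30,1.5,0.4],0.9],[[0,0,0],[60,3,0.4],0.9],[[0,0,0],[76,3,0.4],0.9],[[0,0,0],[80,3,0.4],0.9],[[0,0,0],[80,3,0.4],0.9],[[0,0,0],[80,3,0.4],0.6],[[0,0,0],[80,3,0.4],0.6],[[0,0,0],[80,3,0.4],0.6]]'
python3 - <<'E'
from h import *
go((0.564,-0.181,0.115),(-.52,.86))
c=grab("wrist"); save(c,"w9.png")
E
```

```text
clock: 12.75
position: [0.5641, -0.181, 0.1163]
ee_rot: [0.349, 0.616, -0.352, 0.612]
ft_force: [0.5, 0.2, 0.2]
grip_width: 0.404
t 12.75 pos [0.5641, -0.181, 0.1163] f [0.5, 0.2, 0.2] w 0.404 turn/shift [[-0.6, -0.1, 0.4], [1.3, -0.0, -0.1]]
```

View pics/w9.png

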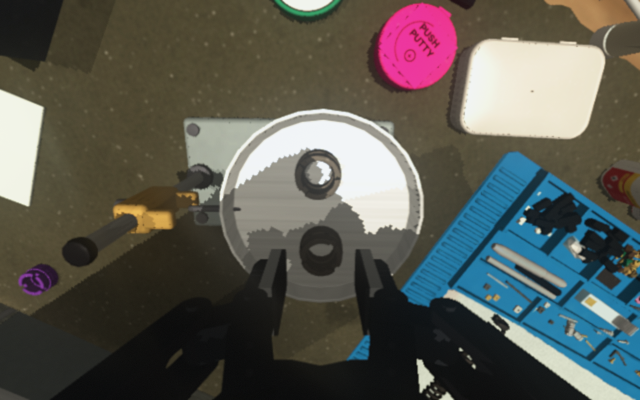

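Both nuts lie free in the pan, at (318,172) and (321,250). I'll lift straight up and back off, wait for the scale to settle, then check.

```bash
python3 -m inch '[[[0,0,0],[-30,0,0],0.6],[[0,0,0],[-80,0,0],0.6],[[0,0,0],[-100,0,0],0.6],[[0,0,0],[-100,0,-45],0.6],[[0,0,0],[-100,0,-95],0.6],[[0,0,0],[-100,0,-145],0.6],[[0,0,0],[-100,0,-195],0.6],[[0,0,0],[-100,0,-245],0.6],[[0,0,0],[-100,0,-245],0.6],[[0,0,0],[-100,0,-245],0.6]]'
python3 -m inch '[[[0,0,0],[0,0,0],0.6],[[0,0,0],[0,0,0],0.6],[[0,0,0],[0,0,0],0.6],[[0,0,0],[0,0,0],0.6],[[0,0,0],[0,0,0],0.6],[[0,0,0],[0,0,0],0.6]]'
python3 - <<'E'
from h import *
for n in ("scene","top","wrist"):
    c=grab(n); save(c,n+"10.png"); np.savez("c_%s10.npz"%n,**c)
    if n=="scene": A=cv2.resize(c["pixels"][120:230,270:390,::-1],None,fx=3.3,fy=5,interpolation=cv2.INTER_CUBIC)
    if n=="top":
        print([pts(c,[p])[0,2].round(4) for p in [(416,141),(410,145),(405,145),(416,150),(422,130)]])
        B=cv2.resize(c["pixels"][100:200,350:450,::-1],None,fx=4,fy=5.5,interpolation=cv2.INTER_CUBIC)
cv2.imwrite("pics/ab10.png",np.hstack([A,B]))
h=cv2.cvtColor(c["pixels"],cv2.COLOR_RGB2HSV)
E
```

```text
clock: 14.05
position: [0.4403, 0.0297, 0.2169]
ee_rot: [0.349, 0.616, -0.352, 0.612]
ft_force: [0.6, -0.7, 0.0]
grip_width: 0.396
clock: 14.8
position: [0.4403, 0.0296, 0.2169]
ee_rot: [0.349, 0.616, -0.352, 0.612]
ft_force: [0.2, 0.0, -0.7]
grip_width: 0.397
[np.float64(0.0908), np.float64(0.091), np.float64(0.0886), np.float64(0.0981), np.float64(0.0918)]
```

View pics/ab10.png

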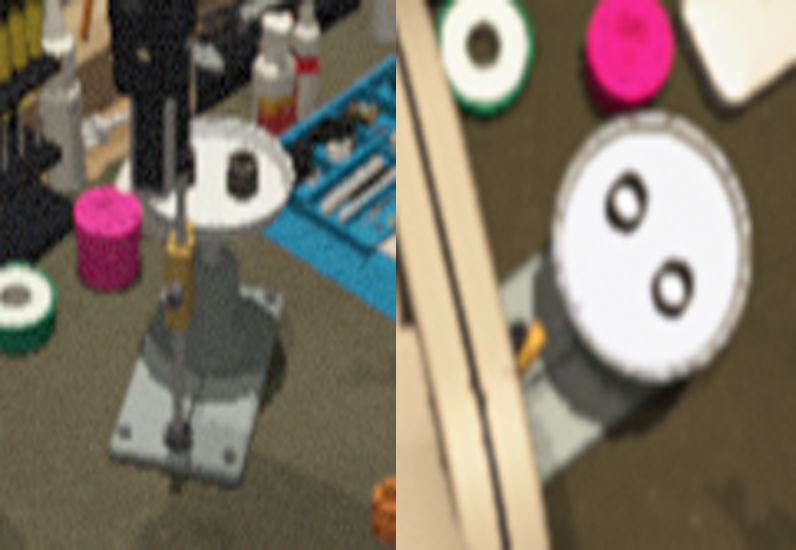

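View pics/wrist10.png

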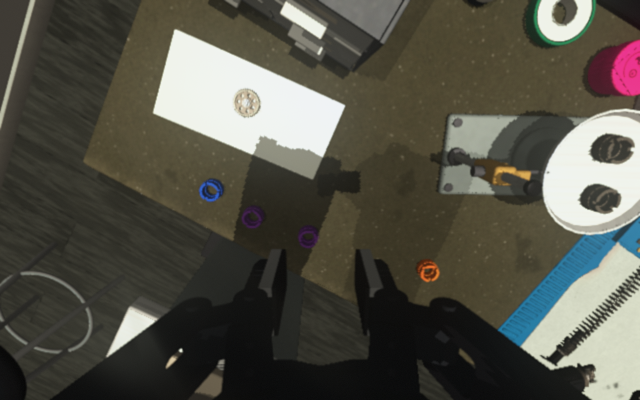

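Both nuts stand flat in the pan: in the wrist view they are at (612,148) and (602,197). The gear is on the mat at (247,102). Last numeric checks are pan height and steadiness, the fork, and the gear.

```bash
python3 - <<'E'
from h import *
t=grab("top"); w=dict(np.load("c_wrist10.npz")); s=dict(np.load("c_scene10.npz"))
x,y=np.meshgrid(np.arange(400,436),np.arange(124,162)); uv=np.c_[x.ravel(),y.ravel()]
for c in (dict(np.load("c_top10.npz")),t):
    P=pts(c,uv); g=c["pixels"][uv[:,1],uv[:,0]].min(1); k=(g>225)&(P[:,2]>.07)&(P[:,2]<.13); print("pan z",k.sum(),np.median(P[k,2]).round(4))
for v in (168,169,170,184,185,186): print(v,pts(s,[(325,v)])[0].round(3).tolist())
for q in (w,):
    print("gear",onplane(q,[(247,102)],.01).round(4).tolist())
print(readout.get_obs()["ft_force"].round(2),readout.get_obs()["clock"])
E
```

```text
pan z 921 0.0894
pan z 921 0.0895
168 [0.531, -0.087, 0.112]
169 [0.529, -0.084, 0.111]
170 [0.527, -0.083, 0.11]
184 [0.524, -0.08, 0.079]
185 [0.527, -0.083, 0.074]
186 [0.531, -0.088, 0.068]
gear [[0.4667, 0.1368, 0.01]]
[-0.23  0.83  0.05] 15.0
```

```bash
python3 -c "
from workcell import manip
print(manip.hand_in())"
```

```text
the job is handed in; nothing more can be done
None
```

Both black nuts are in the pan, and the job was handed in at about 15 s. The scale has settled with its pointer height inside the fork gap.

- **One nut was not enough:** after the first nut the floor read about 0.107 m, level with the fork's upper arm and outside the gap. I judged the gap from the fork body, seen at z 0.074–0.111, which puts its middle at about 0.0925 m.
- **Final height:** with both nuts the floor came to rest at 0.0894 m, and 0.0895 m on a second reading. That is about 3 mm below the gap middle, with 13 mm allowed.
- **Other checks:** the fork read the same heights as before. The gear was still on the mat at (0.467, 0.137), as first measured. Both nuts stood flat in the pan, and the gripper was well clear.
- **Disagreement:** one wrist-camera depth reading put the top of the pointer at about 0.110 m after the first nut, against 0.107 m for the pan from the top camera. This did not change the decision. After the second nut I judged the pointer from the pan floor height and did not view it directly inside the gap.

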